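# Unstack the lunch boxes onto the counter display

## Task

The freshly packed lunch boxes are stacked crosswise on the wire rack to let off steam. Take the stack apart and stock the counter display: set each box down (do not drop it) in the middle of the display board whose paper sheet and price card have the colour of its band, lengthwise along the board and lying flat. Keep every box level on the way, and leave the glass sweets jar and the service bell where they stand.

Things in the scene. Friction and masses are not known exactly. Their poses are not given: they have to be found in the camera images.
- box_red: Kraft lunch box with a red paper band, 118 (x) x 54 (y) x 40 mm high, 0.11-0.23 kg, rigid, loose. Origin: centre of its underside, z up, x along its length. Starts in the lower layer on the wire rack (fixed, 154 mm square, top 25 mm above the counter): two lower boxes side by side, two upper ones across them, 34 mm gaps between each pair; all bands show from above.
- box_yellow: Kraft lunch box with a yellow paper band, 118 (x) x 54 (y) x 40 mm high, 0.11-0.23 kg, rigid, loose. Origin: centre of its underside, z up, x along its length. Starts in the upper layer on the wire rack (fixed, 154 mm square, top 25 mm above the counter): two lower boxes side by side, two upper ones across them, 34 mm gaps between each pair; all bands show from above.
- box_green: Kraft lunch box with a green paper band, 118 (x) x 54 (y) x 40 mm high, 0.11-0.23 kg, rigid, loose. Origin: centre of its underside, z up, x along its length. Starts in the lower layer on the wire rack (fixed, 154 mm square, top 25 mm above the counter): two lower boxes side by side, two upper ones across them, 34 mm gaps between each pair; all bands show from above.
- box_blue: Kraft lunch box with a blue paper band, 118 (x) x 54 (y) x 40 mm high, 0.11-0.23 kg, rigid, loose. Origin: centre of its underside, z up, x along its length. Starts in the upper layer on the wire rack (fixed, 154 mm square, top 25 mm above the counter): two lower boxes side by side, two upper ones across them, 34 mm gaps between each pair; all bands show from above.
- board_red: Fixed wooden display board, 18 mm thick, 84 mm wide (y), x from -68 to +94 mm, with a red paper sheet (132 x 68 mm) and a red price card at its far end. Origin: at counter height under the middle of the sheet, which is the middle of the box's place; x along the board towards the card, z up. Card and holder: 64 mm wide, x +65 to +91 mm, up to 57 mm above the counter.
- board_yellow: Fixed wooden display board, 18 mm thick, 84 mm wide (y), x from -68 to +94 mm, with a yellow paper sheet (132 x 68 mm) and a yellow price card at its far end. Origin: at counter height under the middle of the sheet, which is the middle of the box's place; x along the board towards the card, z up. Card and holder: 64 mm wide, x +65 to +91 mm, up to 57 mm above the counter.
- board_green: Fixed wooden display board, 18 mm thick, 84 mm wide (y), x from -68 to +94 mm, with a green paper sheet (132 x 68 mm) and a green price card at its far end. Origin: at counter height under the middle of the sheet, which is the middle of the box's place; x along the board towards the card, z up. Card and holder: 64 mm wide, x +65 to +91 mm, up to 57 mm above the counter.
- board_blue: Fixed wooden display board, 18 mm thick, 84 mm wide (y), x from -68 to +94 mm, with a blue paper sheet (132 x 68 mm) and a blue price card at its far end. Origin: at counter height under the middle of the sheet, which is the middle of the box's place; x along the board towards the card, z up. Card and holder: 64 mm wide, x +65 to +91 mm, up to 57 mm above the counter.
- jar: Lidded glass jar of sweets, 74 mm across and 87 mm high, 0.38 kg, loose. Not to be disturbed. Origin: centre of its underside.
- bell: Round service bell, black foot and shiny dome, 84 mm across and 60 mm high, 0.25 kg, loose. Not to be disturbed. Origin: centre of its underside.

How it is judged (in metres and radians):
At the end, for the whole second after the job is handed in: Each lunch box lies flat and at rest on the display board of its own colour, its middle within 14 mm of the middle of the paper sheet, its length within 0.2 rad (11 degrees) of the board's (either way round), released; jar and bell are within 30 mm of where they stood (horizontal distance between box_red and board_red below 0.014 m and angle between the x axis of box_red and the x axis of board_red, either way round below 0.2 rad and z of box_red in the frame of board_red between 0.014 and 0.022 m and angle between each of box_red, box_yellow, box_green, box_blue's own z axis and vertical below 0.08 rad and linear speed of each of box_red, box_yellow, box_green, box_blue below 0.02 m/s and horizontal distance between box_yellow and board_yellow below 0.014 m and angle between the x axis of box_yellow and the x axis of board_yellow, either way round below 0.2 rad and z of box_yellow in the frame of board_yellow between 0.014 and 0.022 m and horizontal distance between box_green and board_green below 0.014 m and angle between the x axis of box_green and the x axis of board_green, either way round below 0.2 rad and z of box_green in the frame of board_green between 0.014 and 0.022 m and horizontal distance between box_blue and board_blue below 0.014 m and angle between the x axis of box_blue and the x axis of board_blue, either way round below 0.2 rad and z of box_blue in the frame of board_blue between 0.014 and 0.022 m and distance of each of jar, bell from where it was at the start of the episode below 0.03 m); the robot touches nothing.
It fails at once if A lunch box is tipped more than 0.5 rad (29 degrees) from level (angle between any of box_red, box_yellow, box_green, box_blue's own z axis and vertical above 0.5 rad).
It fails at once if A lunch box is dropped: let go more than 25 mm above its display board ((horizontal distance between box_red and board_red below 0.06 m and z of box_red in the frame of board_red above 0.043 m and contact force between box_red and the arm below 0.02 N and contact force between box_red and the fingers below 0.02 N) or (horizontal distance between box_yellow and board_yellow below 0.06 m and z of box_yellow in the frame of board_yellow above 0.043 m and contact force between box_yellow and the arm below 0.02 N and contact force between box_yellow and the fingers below 0.02 N) or (horizontal distance between box_green and board_green below 0.06 m and z of box_green in the frame of board_green above 0.043 m and contact force between box_green and the arm below 0.02 N and contact force between box_green and the fingers below 0.02 N) or (horizontal distance between box_blue and board_blue below 0.06 m and z of box_blue in the frame of board_blue above 0.043 m and contact force between box_blue and the arm below 0.02 N and contact force between box_blue and the fingers below 0.02 N)).
It fails at once if The glass jar or the service bell is pushed more than 30 mm from its place or tipped over (distance of any of jar, bell from where it was at the start of the episode above 0.03 m or angle between any of jar, bell's own z axis and vertical above 0.5 rad).
It also fails if it takes over 109 s, if anything falls off the work surface, if the arm or the gripper's body presses on something with over 40 N, if the wrist force passes 120 N, or if a joint passes its speed limit or range.

## Robot

A 6-joint arm with a two-finger parallel gripper is mounted at the origin on the work surface. World frame = base frame: x ahead of the robot, y to its left, z up, the work surface at z = 0. Lengths are in mm, angles in rad, forces in N, time in s.
With the tool pointing down it reaches from about 250 to 800 mm from the base axis. Payload 3.9 kg.
Tool frame: the origin (TCP) lies midway between the tips of the shut fingers; the grasp point (between the pads) lies 19 mm behind it (grasp_offset is the distance from the TCP to the grasp point, in mm); z points along the fingers, y is the direction in which the jaws open and shut (so a half turn about z gives the same grasp; the last joint's range is limited). The gripper opens to 85 mm and grips with 20 to 120 N. Pads are 22 mm wide; open, the fingers measure 114 mm over their backs; the gripper's body (76 mm by 85 mm) begins 54 mm behind the grasp point. The pads swing forward as they close: fully open they stand 13 mm farther back than shut.
Start: joints at [-1.271, 0.26, -0.138, 1.173, 0, 1.571], TCP at [155.043, -501.574, 231.304] pointing down, gripper open.
Joint ranges: [-2.78, 2.78], [-0.83, 1.72], [-1.28, 1.37], [-1.9, 2.12], [-1.57, 1.48], [-3.14, 3.14]. Speed limits (rad/s): [2.57, 2.57, 3.14, 3.14, 3.14, 3.14].

## Interface

Orientations are given as a 3x3 rotation matrix whose columns are the frame's x, y, z axes.
In Python, from cell import sense, capture, calibration, sign_off, grasp_offset gives the robot as it stands.
- The arm moves only by the shell command python3 -m inch 'ROWS' [FORCE]. ROWS is JSON, a list of rows, each a list of 7 numbers: the gripper command: -1 is fully open, 1 is shut, values between are in proportion, then the shift along the tool's x, y, z in cm, then the turn, a rotation vector about the tool's x, y, z in degrees. A call has 1 to 12 rows; each row is the pose to reach, as a shift and turn from the pose measured when the call began, along the tool's axes at that moment; what a row does not reach only later rows make up. A row lasts 1/10 s, in which the tool goes at most 50 mm and 8.59 degrees, less where a joint would pass 70% of its speed; a pose out of reach is approached as far as the arm can. A call with a gripper value outside its range is refused whole. The fingers move at their own pace and stop on an object; FORCE is the grip in N (left out, the last holds). Time passes only in rows, so rows that repeat a pose let the fingers close. It gives the time, the measured TCP pose, the force and the opening at its end, in the units of the state.
- sense(): the state, without advancing time (a new reading comes with each control period).
- capture(name): name is "scene" or "top"; returns the picture (384x512x3 uint8, red, green, blue); there is no depth.
- calibration(name): a dict with "mtx" (3x3 intrinsics, pixels), "pose" (4x4, takes a point from camera to world coordinates). Camera axes: x right, y down, z forward; pixel columns grow to the right and rows downward; lengths in mm; the calibration is good to about 2 mm. A picture is of the moment at which its call begins. calibration takes no time and is no camera call.
- sign_off(): hands the job in, once; it reports no verdict.
The state is a dict: "t": time; "q": joint angles; "joint_velocities": joint speeds; "joint_torque": joint torques, N m; "position": TCP position; "eef_rot": TCP orientation; "contact_force": force on the tool from outside, world axes, zero at the start; "ft_torque": the same for the moment, N m; "finger_gap": finger opening in mm.
Only numpy, scipy, OpenCV 4.12 (cv2) and the standard library are available. Lean on these libraries where they do the work, as an engineer would, in place of code of your own. Each camera call takes 0.05 s, during which the arm holds its last target. There are 200 camera calls.

## Working session

There is one attempt and no reset: what is moved stays moved. The work goes in short steps, Python scripts to look and compute and a shell command to move; the robot and the scene stay as the last step left them, time stands still between calls to the robot, and variables do not carry over. Pictures are saved under pics/ and viewed, about 12 in all and at most 16, crops included, and the job is handed in when it is done.

```bash
mkdir -p pics; ls; python3 - <<'E'
from cell import *
import cv2,numpy as np
for n in("scene","top"):
    im=capture(n); cv2.imwrite(f"pics/{n}0.png",cv2.resize(im[:,:,::-1],(800,600)))
    np.save(f"{n}0.npy",im)
    c=calibration(n); print(n,np.round(c["mtx"],1).tolist(),np.round(c["pose"],3).tolist())
s=sense(); print(s["t"],s["position"],np.round(s["eef_rot"],3).tolist(),s["finger_gap"],grasp_offset if not callable(grasp_offset) else grasp_offset())
E
```

```text
pics
scene [[353.6, 0.0, 253.4], [0.0, 353.6, 192.8], [0.0, 0.0, 1.0]] [[0.793, 0.37, -0.483, 1042.17], [0.609, -0.49, 0.624, -650.138], [-0.006, -0.789, -0.614, 754.618], [0.0, 0.0, 0.0, 1.0]]
top [[445.1, 0.0, 252.4], [0.0, 445.1, 193.3], [0.0, 0.0, 1.0]] [[0.017, -0.99, 0.137, 374.034], [-1.0, -0.019, -0.012, 8.365], [0.015, -0.137, -0.991, 1163.077], [0.0, 0.0, 0.0, 1.0]]
0.1 [ 154.87474013 -500.97304948  230.52609791] [[0.955, 0.295, -0.001], [0.295, -0.955, 0.002], [-0.0, -0.002, -1.0]] 85.33403523010398 18.700000000000003
```

View pics/top0.png

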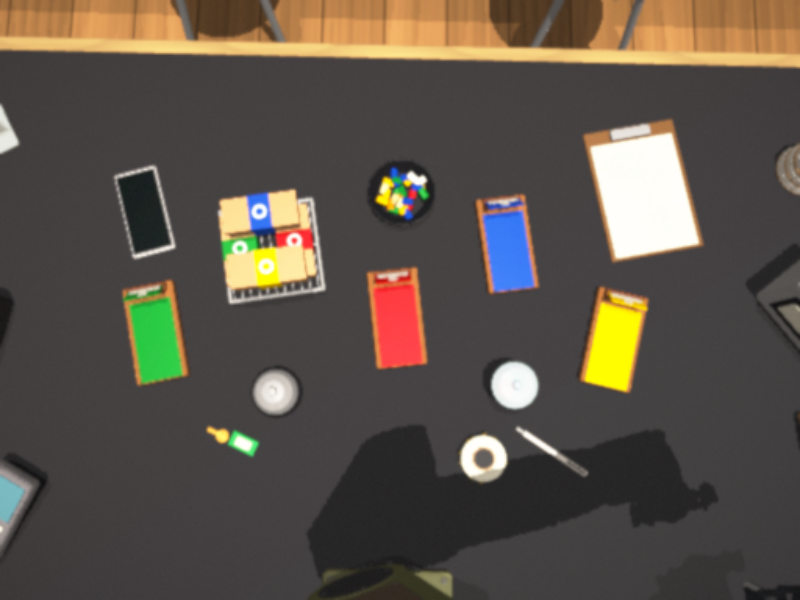

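View pics/scene0.png

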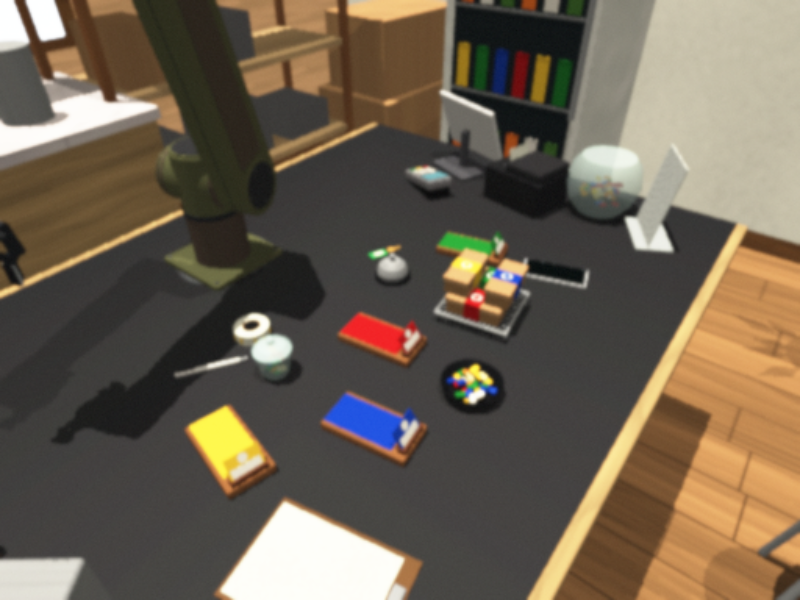

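Top view (800×600 px) shows the stack at about (265,245), with blue (260,212) and yellow (266,267) in the upper layer and green (240,248) and red (294,241) below. Boards are green (155,335), red (398,320), blue (508,245) and yellow (613,340); the bell is at (276,391) and the jar at (514,385).

```bash
cat > v.py <<'E'
import cv2,numpy as np
from cell import *
H={'red':[(0,8),(172,180)],'yellow':[(22,34)],'green':[(50,75)],'blue':[(102,125)]}
def ray(cam,px,z):
    c=calibration(cam);px=np.atleast_2d(px).astype(float)
    d=np.c_[px,np.ones(len(px))]@np.linalg.inv(c["mtx"]).T@c["pose"][:3,:3].T
    o=c["pose"][:3,3]
    return (o+d*((z-o[2])/d[:,2])[:,None])[:,:2]
def mask(im,col,s=130,v=60):
    h=cv2.cvtColor(im,cv2.COLOR_RGB2HSV);m=np.zeros(im.shape[:2],np.uint8)
    for a,b in H[col]: m|=cv2.inRange(h,(a,s,v),(b,255,255))
    return m
def blobs(m,cam,z,amin=30):
    out=[]
    for c in cv2.findContours(m,cv2.RETR_EXTERNAL,cv2.CHAIN_APPROX_NONE)[0]:
        if cv2.contourArea(c)<amin: continue
        p=ray(cam,c[:,0],z).astype(np.float32)
        (x,y),(w,h),_=r=cv2.minAreaRect(p)
        b=cv2.boxPoints(r);e=max((b[1]-b[0],b[2]-b[1]),key=np.linalg.norm)
        out.append((round(x,1),round(y,1),round(max(w,h),1),round(min(w,h),1),round(np.degrees(np.arctan2(e[1],e[0]))%180,1),np.round(c[:,0].mean(0)).tolist()))
    return out
E
python3 - <<'E'
from v import *
im=np.load("top0.npy")
for c in H:
    m=mask(im,c)
    print(c,'sheets z18',[b for b in blobs(m,"top",18) if b[2]>90]); 
    print('  bands z105',[b for b in blobs(m,"top",105) if b[2]<90 and b[1]>100],' z65',[b[:5] for b in blobs(m,"top",65) if b[2]<90 and b[1]>100])
h=cv2.cvtColor(im,cv2.COLOR_RGB2HSV)
m=cv2.inRange(h,(8,50,150),(22,255,255)); m[:, :130]=0;m[:,215:]=0;m[:110]=0;m[200:]=0
print('kraft',blobs(m,"top",105))
cr=im[105:260,65:420]; cv2.imwrite("pics/c.png",cv2.resize(cr[:,:,::-1][:100,60:160],(800,800*100//100))[:600]); 
print(h[135,150:195:6].tolist(),h[172,150:200:6].tolist())
for n,u,v,z in(("bell",276,391,40),("jar",514,385,87)): print(n,ray("top",(u*.64,v*.64),z))
E
```

```text
red sheets z18 [(504.8, -9.8, 158.6, 69.5, np.float32(7.1), [254.0, 204.0])]
  bands z105 [(617.0, 153.1, 58.1, 32.3, np.float32(91.9), [189.0, 152.0])]  z65 [(626.2, 158.6, 60.3, 33.6, np.float32(91.9))]
yellow sheets z18 [(465.2, -368.4, 135.2, 71.4, np.float32(167.0), [392.0, 222.0])]
  bands z105 [(319.7, 254.0, 28.3, 14.4, np.float32(47.3), [140.0, 278.0]), (571.1, 194.2, 64.0, 36.2, np.float32(9.5), [170.0, 171.0])]  z65 [(317.7, 263.3, 29.4, 15.0, np.float32(47.3)), (578.5, 201.2, 66.4, 37.5, np.float32(9.5))]
green sheets z18 [(463.1, 386.1, 130.3, 65.0, np.float32(12.7), [99.0, 217.0])]
  bands z105 [(304.5, 217.7, 42.0, 23.3, np.float32(65.1), [155.0, 283.0]), (598.0, 255.3, 27.1, 16.8, np.float32(1.2), [145.0, 159.0]), (609.6, 219.2, 21.0, 19.8, np.float32(113.6), [160.0, 155.0])]  z65 [(301.9, 225.6, 43.6, 24.2, np.float32(65.1)), (606.4, 264.7, 28.1, 17.4, np.float32(1.2)), (618.5, 227.2, 21.8, 20.6, np.float32(113.6))]
blue sheets z18 [(624.1, -195.2, 129.6, 65.1, np.float32(8.1), [325.0, 160.0])]
  bands z105 [(655.4, 207.8, 67.6, 31.4, np.float32(10.5), [166.0, 136.0])]  z65 [(666.0, 215.3, 70.1, 32.6, np.float32(10.5))]
kraft [(552.5, 242.0, 63.7, 33.0, np.float32(44.6), [150.0, 178.0]), (569.1, 138.4, 69.6, 43.4, np.float32(153.9), [193.0, 171.0]), (649.1, 249.1, 64.6, 46.4, np.float32(9.5), [149.0, 140.0]), (662.8, 162.1, 66.0, 57.7, np.float32(9.3), [184.0, 137.0])]
[[22, 101, 253], [23, 101, 253], [90, 2, 253], [108, 30, 252], [21, 90, 252], [23, 95, 254], [23, 97, 254], [22, 104, 252]] [[22, 95, 254], [23, 95, 254], [26, 107, 254], [29, 24, 255], [29, 27, 255], [23, 90, 254], [24, 89, 254], [24, 88, 254], [24, 85, 254]]
bell [[382.32393713 181.19283093]]
jar [[ 397.34846325 -191.4022071 ]]
```

View pics/c.png

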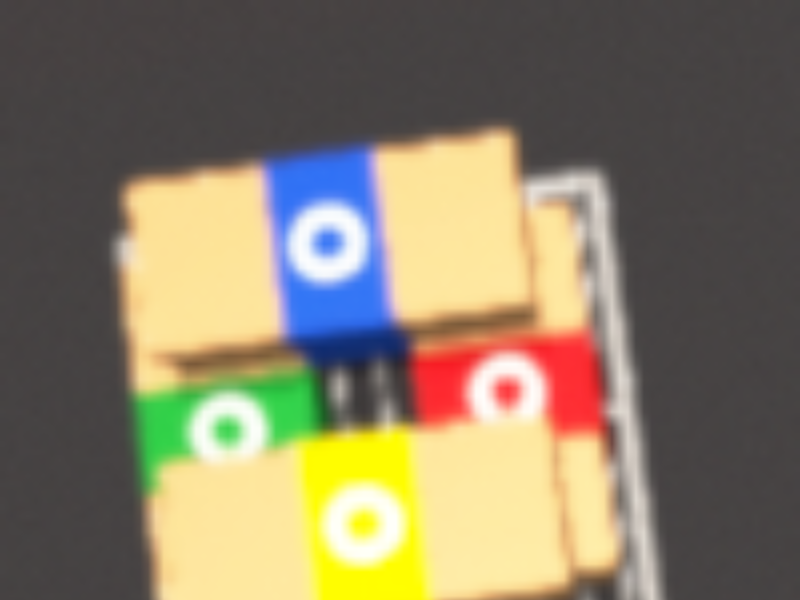

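The crop is 8× with its origin at (125,105). The rings are at blue (328,243), yellow (363,524), green (228,428) and red (507,395). The long edges give the stack a yaw of about 8.5°.

```bash
cat > go.py <<'E'
import sys,numpy as np
from scipy.spatial.transform import Rotation as R
from cell import sense
x,y,z,a=map(float,sys.argv[1:5]);s=sense();M=np.array(s["eef_rot"]);p=np.array(s["position"])
a=np.radians(a);T=np.c_[[np.cos(a),np.sin(a),0],[np.sin(a),-np.cos(a),0],[0,0,-1]]
print("shift cm",np.round(M.T@(np.array([x,y,z])-p)/10,2),"turn",np.round(R.from_matrix(M.T@T).as_rotvec(degrees=True),1),"t",s["t"],"q6",s["q"][5],"gap",s["finger_gap"],"F",np.round(s["contact_force"],1),"p",np.round(p))
E
python3 - <<'E'
from v import *
im=np.load("top0.npy")
for n,u,v,z in(("blue",328,243,105),("yellow",363,524,105),("green",228,428,65),("red",507,395,65)):
    print(n,ray("top",(u/8+124.5,v/8+104.5),z).round(1))
m=cv2.morphologyEx(mask(im,'red'),cv2.MORPH_OPEN,np.ones((9,9)))
print([b for b in blobs(m,"top",18) if b[2]>90])
print(ray("top",np.array([(380,367),(427,361),(373,284),(417,279)])*.64,18).mean(0))
E
python3 go.py 655 205 200 98.5
```

```text
blue [[660.1 209.4]]
yellow [[573.3 195.1]]
green [[610.6 245.7]]
red [[623.  158.8]]
[(493.9, -11.0, 136.6, 69.5, np.float32(7.0), [254.0, 208.0])]
[498.51975918 -14.43277663]
shift cm [ 68.63 -52.67   3.15] turn [ -0.1  -0.1 -81.3] t 0.1 q6 1.5708093738028495 gap 85.33403523010398 F [-0.   0.7 -0.2] p [ 155. -501.  231.]
```

```bash
python3 go.py 660 209.5 200 99; python3 -m inch '[[-0.65,69,-53,3.1,0,0,-20],[-0.65,69,-53,3.1,0,0,-20],[-0.65,69,-53,3.1,0,0,-20],[-0.65,69,-53,3.1,0,0,-40],[-0.65,69,-53,3.1,0,0,-40],[-0.65,69,-53,3.1,0,0,-81.8],[-0.65,69,-53,3.1,0,0,-81.8],[-0.65,69,-53,3.1,0,0,-81.8],[-0.65,69,-53,3.1,0,0,-81.8],[-0.65,69,-53,3.1,0,0,-81.8],[-0.65,69,-53,3.1,0,0,-81.8],[-0.65,69,-53,3.1,0,0,-81.8]]' 40; python3 go.py 660 209.5 200 99
```

```text
shift cm [ 69.24 -52.95   3.15] turn [ -0.1  -0.1 -81.8] t 0.1 q6 1.5708093738028495 gap 85.33403523010398 F [-0.   0.7 -0.2] p [ 155. -501.  231.]
t: 1.3
position: [501.8, -10.0, 209.7]
eef_rot: [[-0.157, 0.988, -0.001], [0.988, 0.157, 0.001], [0.002, -0.001, -1.0]]
contact_force: [0.8, -0.9, 0.6]
finger_gap: 70.7
shift cm [19.19 19.07  0.99] turn [-0.  -0.1  0. ] t 1.3 q6 1.3924531529860578 gap 70.68703355330243 F [ 0.8 -0.9  0.6] p [502. -10. 210.]
```

```bash
python3 -m inch '[[-0.65,19.2,19.1,1,0,0,0],[-0.65,19.2,19.1,1,0,0,0],[-0.65,19.2,19.1,1,0,0,0],[-0.65,19.2,19.1,1,0,0,0],[-0.65,19.2,19.1,1,0,0,0],[-0.65,19.2,19.1,1,0,0,0],[-0.65,19.2,19.1,1,0,0,0],[-0.65,19.2,19.1,1,0,0,0]]'; python3 go.py 660 209.5 70 99
python3 - <<'E'
from v import *
for n in("scene","top"): 
    im=capture(n); c=im[130:230,260:380] if n=="scene" else im[95:195,110:230]
    cv2.imwrite(f"pics/{n}1.png",cv2.resize(c[:,:,::-1],(600,500)))
a=cv2.imread("pics/scene1.png");b=cv2.imread("pics/top1.png");cv2.imwrite("pics/p1.png",cv2.resize(np.hstack([a,b]),(800,334)))
E
```

```text
t: 2.1
position: [659.6, 209.7, 198.7]
eef_rot: [[-0.158, 0.987, -0.003], [0.987, 0.158, 0.0], [0.001, -0.003, -1.0]]
contact_force: [-0.2, -0.1, 0.2]
finger_gap: 70.8
shift cm [-0.03  0.07 12.87] turn [-0.2 -0.   0.1] t 2.1 q6 1.7196003099905615 gap 70.82994877489803 F [-0.2 -0.1  0.2] p [660. 210. 199.]
```

View pics/p1.png

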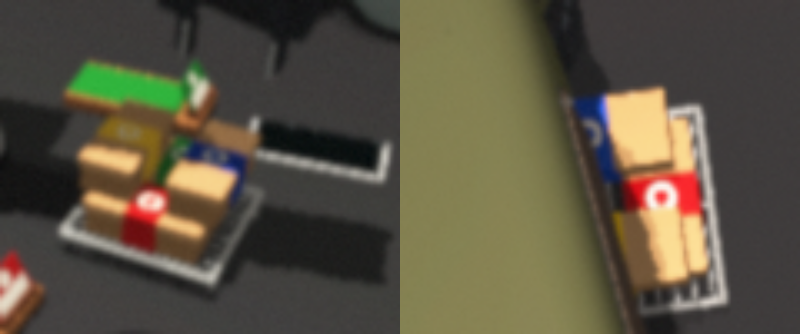

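In the scene crop both fingers (185,30 and 270,60) hang above blue, and the stack is untouched. Descending now.

```bash
python3 -m inch '[[-0.65,0,0,4,0,0,0],[-0.65,0,0,7,0,0,0],[-0.65,0,0,9,0,0,0],[-0.65,0,0,11,0,0,0],[-0.65,0,0,12.5,0,0,0],[-0.65,0,0,12.8,0,0,0],[-0.65,0,0,12.8,0,0,0],[1,0,0,12.8,0,0,0],[1,0,0,12.8,0,0,0],[1,0,0,12.8,0,0,0],[1,0,0,12.8,0,0,0],[1,0,0,12.8,0,0,0]]' 40; python3 go.py 660 209.5 70 99
```

```text
t: 3.4
position: [660.1, 208.6, 73.4]
eef_rot: [[-0.156, 0.988, 0.0], [0.988, 0.156, 0.001], [0.001, 0.001, -1.0]]
contact_force: [0.2, -1.4, 5.5]
finger_gap: 53.3
shift cm [0.09 0.   0.34] turn [ 0. -0. -0.] t 3.4 q6 1.7200160103465285 gap 53.329384451990336 F [ 0.2 -1.4  5.5] p [660. 209.  73.]
```

```bash
python3 -m inch '[[1,0,0,-1,0,0,0],[1,0,0,-3,0,0,0],[1,0,0,-6,0,0,0],[1,0,0,-9,0,0,0],[1,0,0,-12,0,0,0],[1,0,0,-12,0,0,0]]'; python3 go.py 624 -195.2 193 188.1; python3 - <<'E'
from v import *
im=capture("scene");cv2.imwrite("pics/s2.png",im[100:260,200:420,::-1].repeat(3,0).repeat(3,1))
E
```

```text
t: 4.0
position: [662.7, 209.6, 199.0]
eef_rot: [[-0.156, 0.988, 0.009], [0.988, 0.156, 0.004], [0.002, 0.01, -1.0]]
contact_force: [1.5, 1.0, -1.0]
finger_gap: 53.4
shift cm [-39.38 -10.14   0.41] turn [  0.5   0.3 -89.1] t 4.0 q6 1.7199000008250938 gap 53.405025353290064 F [ 1.5  1.  -1. ] p [663. 210. 199.]
```

View pics/s2.png

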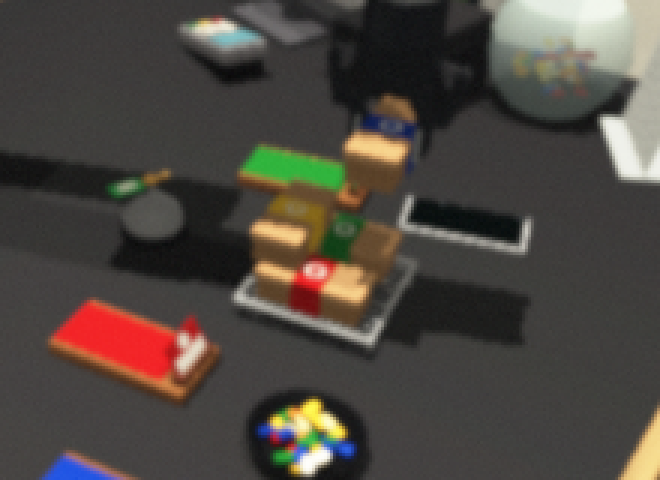

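Blue is in hand and level (380,140), and the other three boxes are undisturbed.

```bash
python3 -m inch '[[1,-4,-1,0,0,0,-4],[1,-8,-2,0,0,0,-12],[1,-12,-3,0,0,0,-20],[1,-16,-4,0,0,0,-28],[1,-20,-5,0,0,0,-36],[1,-24,-6,0,0,0,-44],[1,-28,-7,0.4,0,0,-52],[1,-32,-8,0.4,0,0,-60],[1,-36,-9,0.4,0.5,0.3,-68],[1,-38,-10,0.4,0.5,0.3,-76],[1,-39.4,-10.1,0.4,0.5,0.3,-84],[1,-39.4,-10.1,0.4,0.5,0.3,-89.1]]'; python3 -m inch '[[1,0,0,0,0,0,0],[1,0,0,0,0,0,0]]'; python3 go.py 624 -195.2 27 188.1;
```

```text
t: 5.25
position: [621.9, -197.8, 188.4]
eef_rot: [[-0.99, -0.142, -0.007], [-0.142, 0.99, -0.0], [0.007, 0.001, -1.0]]
contact_force: [0.6, -0.4, -1.7]
finger_gap: 53.3
t: 5.45
position: [620.6, -197.6, 186.4]
eef_rot: [[-0.99, -0.14, -0.01], [-0.14, 0.99, 0.001], [0.01, 0.002, -1.0]]
contact_force: [0.2, 0.1, -3.0]
finger_gap: 53.5
shift cm [-0.54  0.15 15.93] turn [ 0.1 -0.6 -0.1] t 5.45 q6 -0.4474319936457475 gap 53.47013368441808 F [ 0.2  0.1 -3. ] p [ 621. -198.  186.]
```

```bash
python3 -m inch '[[1,-0.3,0.1,3,0,-0.6,0],[1,-0.5,0.1,6,0,-0.6,0],[1,-0.5,0.1,9,0,-0.6,0],[1,-0.5,0.1,12,0,-0.6,0],[1,-0.5,0.1,14,0,-0.6,0],[1,-0.5,0.1,15,0,-0.6,0],[1,-0.5,0.1,15,0,-0.6,0]]'; python3 go.py 624 -195.2 26 188.1;
```

```text
t: 6.15
position: [622.3, -194.8, 34.4]
eef_rot: [[-0.99, -0.14, -0.004], [-0.14, 0.99, 0.003], [0.003, 0.004, -1.0]]
contact_force: [-0.7, 0.5, -2.1]
finger_gap: 53.4
shift cm [-0.16 -0.07  0.84] turn [ 0.2 -0.2 -0.1] t 6.15 q6 -0.44477988678750413 gap 53.36533341474016 F [-0.7  0.5 -2.1] p [ 622. -195.   34.]
```

```bash
python3 -m inch '[[1,-0.1,0,0.4,0,0,0],[1,-0.1,0,0.6,0,0,0],[1,-0.1,0,0.7,0,0,0],[1,-0.1,0,0.8,0,0,0],[1,-0.1,0,0.8,0,0,0]]'; python3 go.py 624 -195.2 26 188.1;
```

```text
t: 6.65
position: [623.5, -194.7, 26.8]
eef_rot: [[-0.99, -0.14, -0.003], [-0.14, 0.99, 0.003], [0.003, 0.004, -1.0]]
contact_force: [0.1, 0.9, -2.4]
finger_gap: 53.7
shift cm [-0.04 -0.05  0.08] turn [ 0.2 -0.2 -0.1] t 6.65 q6 -0.4440530381195662 gap 53.74286991459545 F [ 0.1  0.9 -2.4] p [ 624. -195.   27.]
```

```bash
python3 -m inch '[[1,0,0,0.2,0,0,0],[1,0,0,0.3,0,0,0],[1,0,0,0.3,0,0,0]]'; python3 go.py 624 -195.2 26 188.1;
```

```text
t: 6.95
position: [623.7, -194.8, 26.5]
eef_rot: [[-0.99, -0.14, -0.002], [-0.14, 0.99, 0.003], [0.001, 0.003, -1.0]]
contact_force: [-3.2, 2.5, 11.4]
finger_gap: 53.5
shift cm [-0.03 -0.05  0.05] turn [ 0.2 -0.1 -0.1] t 6.95 q6 -0.4439444514404258 gap 53.52488601078964 F [-3.2  2.5 11.4] p [ 624. -195.   26.]
```

```bash
python3 -m inch '[[-0.65,0,0,0,0,0,0],[-0.65,0,0,0,0,0,0],[-0.65,0,0,0,0,0,0],[-0.65,0,0,0,0,0,0],[-0.65,0,0,-2,0,0,0],[-0.65,0,0,-5,0,0,0],[-0.65,0,0,-9,0,0,0],[-0.65,0,0,-13,0,0,0],[-0.65,0,0,-17,0,0,0],[-0.65,0,0,-17,0,0,0]]'; python3 go.py 573.3 195.1 200 99
```

```text
t: 7.95
position: [627.6, -196.4, 203.2]
eef_rot: [[-0.99, -0.14, 0.009], [-0.14, 0.99, -0.001], [-0.009, -0.002, -1.0]]
contact_force: [0.1, 0.5, -0.2]
finger_gap: 70.6
shift cm [-0.09 39.52  0.23] turn [ 0.3  0.5 89. ] t 7.95 q6 -0.44443732226518307 gap 70.614222565411 F [ 0.1  0.5 -0.2] p [ 628. -196.  203.]
```

```bash
python3 -m inch '[[-0.65,0,4,0,0,0,8],[-0.65,0,9,0,0,0,16],[-0.65,0,14,0,0,0,24],[-0.65,0,19,0,0,0,32],[-0.65,0,24,0,0,0,40],[-0.65,0,29,0,0,0,48],[-0.65,0,34,0,0.3,0.5,56],[-0.65,0,39.5,0.2,0.3,0.5,64],[-0.65,0,39.5,0.2,0.3,0.5,72],[-0.65,0,39.5,0.2,0.3,0.5,80],[-0.65,0,39.5,0.2,0.3,0.5,88],[-0.65,0,39.5,0.2,0.3,0.5,89]]'; python3 -m inch '[[-0.65,0,0,0,0,0,0]]'; python3 go.py 573.3 195.1 71 99
python3 - <<'E'
from v import *
im=capture("top");print([b for b in blobs(mask(im,'blue'),"top",58) if b[1]<0])
cv2.imwrite("pics/t3.png",cv2.resize(im[100:280,60:450,::-1],(780,360)))
E
```

```text
t: 9.15
position: [572.0, 195.0, 199.4]
eef_rot: [[-0.157, 0.988, -0.001], [0.988, 0.157, -0.0], [-0.0, -0.001, -1.0]]
contact_force: [0.4, -0.6, -0.1]
finger_gap: 70.6
t: 9.25
position: [571.8, 194.8, 198.8]
eef_rot: [[-0.159, 0.987, -0.002], [0.987, 0.159, -0.001], [-0.0, -0.002, -1.0]]
contact_force: [0.7, -0.4, 0.7]
finger_gap: 70.4
shift cm [1.000e-02 1.700e-01 1.278e+01] turn [-0.1  0.   0.2] t 9.25 q6 1.739472368662904 gap 70.37256643581458 F [ 0.7 -0.4  0.7] p [572. 195. 199.]
[(624.2, -211.4, 28.9, 21.4, np.float32(9.4), [334.0, 157.0]), (614.8, -187.1, 124.6, 61.0, np.float32(8.5), [320.0, 166.0]), (741.4, -6.0, 29.1, 17.6, np.float32(74.7), [254.0, 111.0])]
```

View pics/t3.png

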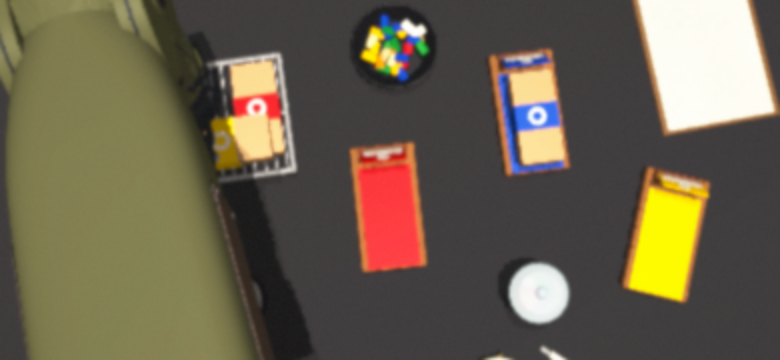

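Blue lies on its board with its ring at (537,116) in the crop, about (328.5,158) in full-image pixels. I'll check that position and grip yellow.

```bash
python3 -c "
from v import *
print(ray('top',(328.2,157.7),58))"
python3 -m inch '[[-0.65,0,0.2,4,0,0,0],[-0.65,0,0.2,7,0,0,0],[-0.65,0,0.2,9,0,0,0],[-0.65,0,0.2,11,0,0,0],[-0.65,0,0.2,12.3,0,0,0],[-0.65,0,0.2,12.5,0,0,0],[-0.65,0,0.2,12.5,0,0,0],[1,0,0.2,12.5,0,0,0],[1,0,0.2,12.5,0,0,0],[1,0,0.2,12.5,0,0,0],[1,0,0.2,12.5,0,0,0],[1,0,0.2,12.5,0,0,0]]' 40; python3 go.py 573.3 195.1 71 99
```

```text
[[ 621.8293525  -196.35761406]]
t: 10.5
position: [574.6, 195.4, 75.1]
eef_rot: [[-0.159, 0.987, 0.001], [0.987, 0.159, 0.0], [-0.0, 0.001, -1.0]]
contact_force: [0.5, -0.6, 6.4]
finger_gap: 53.3
shift cm [-0.01 -0.13  0.41] turn [0.  0.  0.2] t 10.5 q6 1.7388328045842332 gap 53.313430750845306 F [ 0.5 -0.6  6.4] p [575. 195.  75.]
```

```bash
python3 -m inch '[[1,0,0,-1,0,0,0],[1,0,0,-3,0,0,0],[1,0,0,-6,0,0,0],[1,0,0,-9,0,0,0],[1,0,0,-12,0,0,0],[1,0,0,-12,0,0,0]]'; python3 go.py 465.2 -368.4 190 167
```

```text
t: 11.1
position: [577.0, 196.3, 200.0]
eef_rot: [[-0.159, 0.987, 0.009], [0.987, 0.159, 0.003], [0.001, 0.009, -1.0]]
contact_force: [0.3, 0.6, -1.5]
finger_gap: 53.7
shift cm [-53.97 -20.04   0.75] turn [  0.5   0.2 -67.8] t 11.1 q6 1.7387937072877033 gap 53.70932854309978 F [ 0.3  0.6 -1.5] p [577. 196. 200.]
```

```bash
python3 -m inch '[[1,-4,-1.5,0,0,0,-4],[1,-8.5,-3.2,0,0,0,-10],[1,-13,-4.9,0,0,0,-17],[1,-17.5,-6.6,0,0,0,-24],[1,-22,-8.2,0,0,0,-31],[1,-26.5,-9.9,0,0,0,-38],[1,-31,-11.6,0.4,0,0,-45],[1,-35.5,-13.2,0.4,0,0,-52],[1,-40,-15,0.4,0.5,0.2,-59],[1,-44.5,-16.6,0.4,0.5,0.2,-64],[1,-49,-18.3,0.4,0.5,0.2,-67.8],[1,-54,-20,0.4,0.5,0.2,-67.8]]'; python3 -m inch '[[1,0,0,0,0,0,0]]'; python3 go.py 465.2 -368.4 36 167;
```

```text
t: 12.3
position: [464.5, -367.0, 192.4]
eef_rot: [[-0.974, 0.224, -0.001], [0.224, 0.974, 0.001], [0.002, 0.001, -1.0]]
contact_force: [1.2, 0.9, -1.3]
finger_gap: 53.1
t: 12.4
position: [463.0, -372.6, 191.2]
eef_rot: [[-0.973, 0.231, -0.002], [0.231, 0.973, -0.001], [0.002, -0.002, -1.0]]
contact_force: [-0.1, 1.4, -1.3]
finger_gap: 53.1
shift cm [-0.14  0.48 15.52] turn [-0.1 -0.1 -0.3] t 12.4 q6 -0.4433522857382833 gap 53.08758727085911 F [-0.1  1.4 -1.3] p [ 463. -373.  191.]
```

```bash
python3 -m inch '[[1,-0.1,0.2,3,0,0,0],[1,-0.1,0.3,6,0,0,0],[1,-0.1,0.3,9,0,0,0],[1,-0.1,0.3,12,0,0,0],[1,-0.1,0.3,14,0,0,0],[1,-0.1,0.3,15.4,0,0,0],[1,-0.1,0.3,15.4,0,0,0]]'; python3 go.py 465.2 -368.4 28 167;
```

```text
t: 13.1
position: [462.0, -367.5, 34.0]
eef_rot: [[-0.973, 0.231, -0.007], [0.23, 0.973, 0.003], [0.008, 0.002, -1.0]]
contact_force: [-0.8, 0.6, -1.2]
finger_gap: 53.2
shift cm [-0.34 -0.02  0.6 ] turn [ 0.1 -0.5 -0.3] t 13.1 q6 -0.4382104242506461 gap 53.218449574542 F [-0.8  0.6 -1.2] p [ 462. -367.   34.]
```

```bash
python3 -m inch '[[1,-0.2,0,0.3,0,-0.5,0],[1,-0.2,0,0.5,0,-0.5,0],[1,-0.2,0,0.6,0,-0.5,0],[1,-0.2,0,0.7,0,-0.5,0],[1,-0.2,0,0.7,0,-0.5,0]]'; python3 go.py 465.2 -368.4 28 167;
```

```text
t: 13.6
position: [464.3, -368.1, 28.1]
eef_rot: [[-0.973, 0.23, 0.002], [0.23, 0.973, 0.001], [-0.002, 0.001, -1.0]]
contact_force: [-1.4, 1.3, 3.5]
finger_gap: 53.6
shift cm [-0.09 -0.01  0.01] turn [ 0.1  0.1 -0.3] t 13.6 q6 -0.4387799845560228 gap 53.57494764548156 F [-1.4  1.3  3.5] p [ 464. -368.   28.]
```

```bash
python3 -m inch '[[-0.65,0,0,0,0,0,0],[-0.65,0,0,0,0,0,0],[-0.65,0,0,0,0,0,0],[-0.65,0,0,0,0,0,0],[-0.65,0,0,-2,0,0,0],[-0.65,0,0,-5,0,0,0],[-0.65,0,0,-9,0,0,0],[-0.65,0,0,-13,0,0,0],[-0.65,0,0,-17,0,0,0],[-0.65,0,0,-17,0,0,0]]'; python3 go.py 623 158.8 190 189
python3 - <<'E'
from v import *
im=capture("top"); cv2.imwrite("pics/t4.png",cv2.resize(im[105:205,125:225,::-1],(600,600)))
E
```

```text
t: 14.6
position: [467.0, -370.7, 204.5]
eef_rot: [[-0.973, 0.23, 0.011], [0.23, 0.973, -0.007], [-0.013, -0.004, -1.0]]
contact_force: [0.9, 0.1, -0.0]
finger_gap: 70.5
shift cm [-2.96 55.12  1.27] turn [ -0.4   0.7 -22.3] t 14.6 q6 -0.4393443179266963 gap 70.53982639239734 F [ 0.9  0.1 -0. ] p [ 467. -371.  204.]
```

View pics/t4.png

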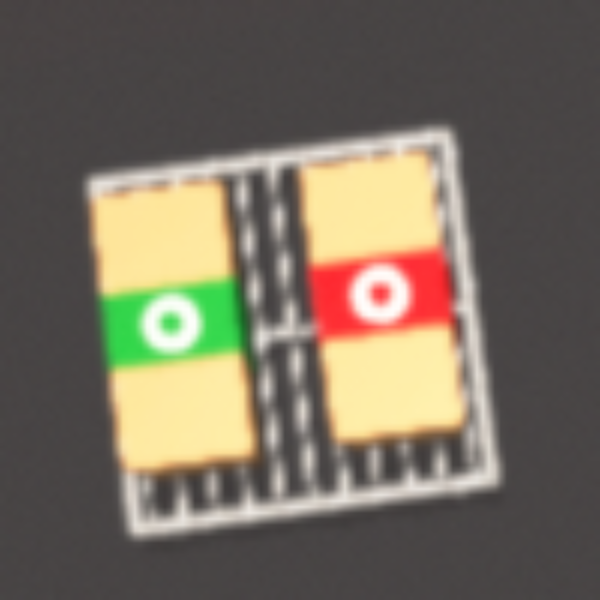

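The rack crop (6×, origin (125,105)) shows green's ring at (172,324) and red's at (380,294), unmoved since the first look. Going for red.

```bash
python3 -c "
from v import *
print(ray('top',[(187.8,153.5),(153.2,158.5)],65))"
python3 -m inch '[[-0.65,0,5,0,0,0,0],[-0.65,0,10,0,0,0,-3],[-0.65,0,15,0,0,0,-6],[-0.65,0,20,0,0,0,-9],[-0.65,-1,25,0,0,0,-12],[-0.65,-1,30,0,0,0,-15],[-0.65,-2,35,0.5,0,0,-18],[-0.65,-3,40,0.5,0,0.7,-22.3],[-0.65,-3,45,0.5,-0.4,0.7,-22.3],[-0.65,-3,50,0.8,-0.4,0.7,-22.3],[-0.65,-3,55.1,0.8,-0.4,0.7,-22.3],[-0.65,-3,55.1,0.8,-0.4,0.7,-22.3]]'; python3 -m inch '[[-0.65,0,0,0,0,0,0]]'; python3 go.py 623 158.8 32 189
```

```text
[[623.93839256 159.00365151]
 [609.36997117 245.15490339]]
t: 15.85
position: [622.2, 165.1, 190.1]
eef_rot: [[-0.987, -0.162, -0.006], [-0.162, 0.987, 0.005], [0.005, 0.006, -1.0]]
contact_force: [0.1, -0.5, 0.3]
finger_gap: 70.6
t: 15.95
position: [621.5, 166.3, 188.4]
eef_rot: [[-0.986, -0.165, -0.008], [-0.165, 0.986, 0.004], [0.007, 0.005, -1.0]]
contact_force: [0.2, 0.5, -0.3]
finger_gap: 70.2
shift cm [-0.14 -0.85 15.63] turn [ 0.3 -0.4  0.5] t 15.95 q6 0.09283024534716072 gap 70.16664365298945 F [ 0.2  0.5 -0.3] p [622. 166. 188.]
```

```bash
python3 -m inch '[[-0.65,-0.1,-0.8,3,0,0,0.5],[-0.65,-0.1,-0.8,6,0.3,-0.4,0.5],[-0.65,-0.1,-0.8,8,0.3,-0.4,0.5],[-0.65,-0.1,-0.8,8,0.3,-0.4,0.5],[-0.65,-0.1,-0.8,8,0.3,-0.4,0.5]]'; python3 go.py 623.5 159 34 189
```

```text
t: 16.45
position: [622.5, 157.6, 108.0]
eef_rot: [[-0.988, -0.155, -0.002], [-0.155, 0.988, -0.001], [0.002, -0.0, -1.0]]
contact_force: [0.2, -0.6, 0.1]
finger_gap: 70.5
shift cm [-0.14  0.13  7.4 ] turn [-0.  -0.1 -0.1] t 16.45 q6 0.09249915257706808 gap 70.4548589783774 F [ 0.2 -0.6  0.1] p [623. 158. 108.]
```

```bash
python3 -m inch '[[-0.65,-0.1,0.1,2.5,0,0,0],[-0.65,-0.1,0.1,5,0,0,0],[-0.65,-0.1,0.1,6.5,0,0,0],[-0.65,-0.1,0.1,7.2,0,0,0],[-0.65,-0.1,0.1,7.2,0,0,0],[1,-0.1,0.1,7.2,0,0,0],[1,-0.1,0.1,7.2,0,0,0],[1,-0.1,0.1,7.2,0,0,0],[1,-0.1,0.1,7.2,0,0,0],[1,-0.1,0.1,7.2,0,0,0]]' 40; python3 go.py 623.5 159 34 189;  python3 -m inch '[[1,0,0,-1,0,0,0],[1,0,0,-3,0,0,0],[1,0,0,-6,0,0,0],[1,0,0,-9,0,0,0],[1,0,0,-12,0,0,0],[1,0,0,-12,0,0,0]]'; python3 go.py 492 -12.5 160 187
```

```text
t: 17.45
position: [624.7, 158.9, 37.8]
eef_rot: [[-0.988, -0.155, 0.001], [-0.155, 0.988, 0.0], [-0.001, -0.0, -1.0]]
contact_force: [-0.2, -0.4, 6.0]
finger_gap: 53.4
shift cm [0.11 0.02 0.38] turn [-0.   0.1 -0.1] t 17.45 q6 0.09390470906136208 gap 53.41663707577591 F [-0.2 -0.4  6. ] p [625. 159.  38.]
t: 18.05
position: [627.4, 159.8, 163.2]
eef_rot: [[-0.988, -0.155, 0.01], [-0.155, 0.988, 0.002], [-0.01, 0.001, -1.0]]
contact_force: [-0.3, 0.4, -1.2]
finger_gap: 53.3
shift cm [ 16.05 -14.92   0.15] turn [0.1 0.6 1.9] t 18.05 q6 0.09393023348725478 gap 53.25387924104566 F [-0.3  0.4 -1.2] p [627. 160. 163.]
```

```bash
python3 -m inch '[[1,3,-3,0,0,0,0],[1,6,-6,0,0,0,1.9],[1,9,-9,0,0,0,1.9],[1,12,-12,0,0,0.6,1.9],[1,15,-14,0,0,0.6,1.9],[1,15.9,-14.9,0,0,0.6,1.9],[1,15.9,-14.9,0,0,0.6,1.9],[1,15.9,-14.9,0,0,0.6,1.9]]'; python3 go.py 493 -12 38 187;
```

```text
t: 18.85
position: [494.2, -11.7, 161.4]
eef_rot: [[-0.993, -0.122, 0.0], [-0.122, 0.993, 0.001], [-0.001, 0.001, -1.0]]
contact_force: [0.0, 0.9, -1.6]
finger_gap: 53.2
shift cm [ 0.13 -0.03 12.34] turn [ 0.1  0.  -0. ] t 18.85 q6 -0.14685984501333527 gap 53.195468549 F [ 0.   0.9 -1.6] p [494. -12. 161.]
```

```bash
python3 - <<'E'
from v import *
im=capture("scene");cv2.imwrite("pics/s5.png",cv2.resize(im[120:320,80:380,::-1],(780,520)))
E
```

```text
(no output)
```

View pics/s5.png

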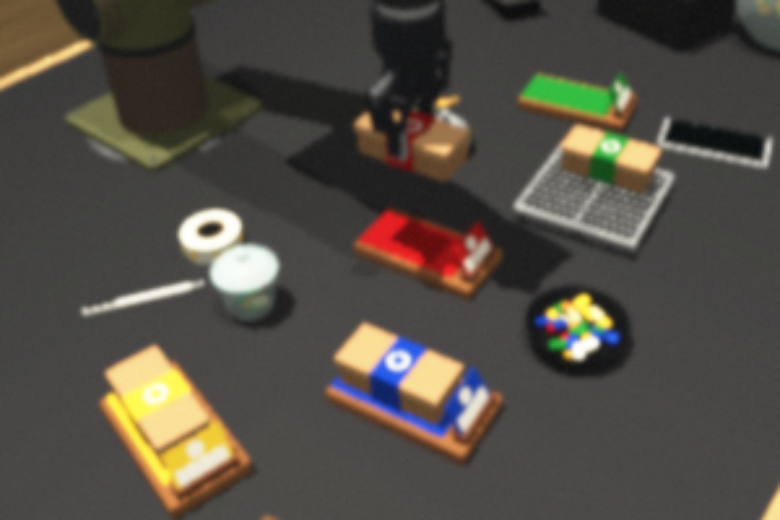

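Blue (398,360) and yellow (156,393) sit on their boards. Red hangs level at (415,140) above the red board, with green still on the rack. Lowering red.

```bash
python3 -m inch '[[1,0.1,0,3,0,0,0],[1,0.1,0,6,0,0,0],[1,0.1,0,9,0,0,0],[1,0.1,0,11,0,0,0],[1,0.1,0,12,0,0,0],[1,0.1,0,12,0,0,0]]'; python3 go.py 493 -12 30 187;
```

```text
t: 19.5
position: [493.3, -10.6, 40.1]
eef_rot: [[-0.992, -0.124, -0.002], [-0.124, 0.992, 0.002], [0.002, 0.002, -1.0]]
contact_force: [-0.6, 0.5, -1.0]
finger_gap: 53.2
shift cm [ 0.05 -0.14  1.01] turn [ 0.1 -0.1  0.1] t 19.5 q6 -0.14674375367993198 gap 53.16402047538863 F [-0.6  0.5 -1. ] p [493. -11.  40.]
```

```bash
python3 -m inch '[[1,0,-0.1,0.4,0,0,0],[1,0,-0.1,0.7,0,0,0],[1,0,-0.1,0.9,0,0,0],[1,0,-0.1,1.0,0,0,0],[1,0,-0.1,1.0,0,0,0]]'; python3 go.py 493 -12 30 187;
```

```text
t: 20.0
position: [493.9, -11.6, 30.8]
eef_rot: [[-0.992, -0.124, -0.001], [-0.124, 0.992, 0.002], [0.001, 0.002, -1.0]]
contact_force: [-0.4, 0.8, 2.4]
finger_gap: 53.2
shift cm [ 0.09 -0.03  0.08] turn [ 0.1 -0.   0.1] t 20.0 q6 -0.14871761114983226 gap 53.24226971121679 F [-0.4  0.8  2.4] p [494. -12.  31.]
```

Contact. Release, then rise and go to green.

```bash
python3 -m inch '[[-0.65,0,0,0,0,0,0],[-0.65,0,0,0,0,0,0],[-0.65,0,0,0,0,0,0],[-0.65,0,0,0,0,0,0],[-0.65,0,0,-2,0,0,0],[-0.65,0,0,-5,0,0,0],[-0.65,0,0,-9,0,0,0],[-0.65,0,0,-13,0,0,0],[-0.65,0,0,-13,0,0,0]]'; python3 go.py 610 245.5 150 189
```

```text
t: 20.9
position: [498.1, -12.0, 166.2]
eef_rot: [[-0.992, -0.124, 0.01], [-0.124, 0.992, 0.001], [-0.01, 0.0, -1.0]]
contact_force: [1.3, 0.4, -0.2]
finger_gap: 70.7
shift cm [-14.27  24.16   1.77] turn [ 0.   0.6 -1.9] t 20.9 q6 -0.14916039671812215 gap 70.73484888707466 F [ 1.3  0.4 -0.2] p [498. -12. 166.]
```

```bash
python3 -m inch '[[-0.65,-2,4,0,0,0,0],[-0.65,-4.5,8,0,0,0,0],[-0.65,-7,12,0,0,0,-1.9],[-0.65,-9.5,16,0,0,0.6,-1.9],[-0.65,-12,20,0,0,0.6,-1.9],[-0.65,-14.3,24.2,1,0,0.6,-1.9],[-0.65,-14.3,24.2,1.5,0,0.6,-1.9],[-0.65,-14.3,24.2,1.5,0,0.6,-1.9],[-0.65,-14.3,24.2,4,0,0.6,-1.9],[-0.65,-14.3,24.2,5.5,0,0.6,-1.9],[-0.65,-14.3,24.2,5.5,0,0.6,-1.9]]'; python3 go.py 610 245.5 34 189
```

```text
t: 22.0
position: [608.0, 243.5, 110.2]
eef_rot: [[-0.988, -0.155, -0.006], [-0.155, 0.988, -0.003], [0.006, -0.002, -1.0]]
contact_force: [-0.3, -1.0, 0.4]
finger_gap: 70.2
shift cm [-0.28  0.18  7.61] turn [-0.1 -0.4 -0.1] t 22.0 q6 0.2253318442258524 gap 70.15903510942407 F [-0.3 -1.   0.4] p [608. 244. 110.]
```

```bash
python3 -m inch '[[-0.65,-0.1,0.1,2.5,0,-0.4,0],[-0.65,-0.2,0.1,5,0,-0.4,0],[-0.65,-0.2,0.1,6.5,0,-0.4,0],[-0.65,-0.2,0.1,7.4,0,-0.4,0],[-0.65,-0.2,0.1,7.4,0,-0.4,0],[1,-0.2,0.1,7.4,0,-0.4,0],[1,-0.2,0.1,7.4,0,-0.4,0],[1,-0.2,0.1,7.4,0,-0.4,0],[1,-0.2,0.1,7.4,0,-0.4,0],[1,-0.2,0.1,7.4,0,-0.4,0]]' 40; python3 go.py 610 245.5 34 189;  python3 -m inch '[[1,0,0,-1,0,0,0],[1,0,0,-3,0,0,0],[1,0,0,-6,0,0,0],[1,0,0,-9,0,0,0],[1,0,0,-12,0,0,0],[1,0,0,-12,0,0,0]]'; python3 go.py 463.1 386.1 160 192.7
```

```text
t: 23.0
position: [610.6, 244.9, 37.7]
eef_rot: [[-0.988, -0.155, 0.004], [-0.155, 0.988, -0.001], [-0.003, -0.001, -1.0]]
contact_force: [0.1, -0.3, 4.9]
finger_gap: 53.3
shift cm [0.05 0.07 0.37] turn [-0.1  0.2 -0.1] t 23.0 q6 0.22699834940070704 gap 53.312812913543 F [ 0.1 -0.3  4.9] p [611. 245.  38.]
t: 23.6
position: [612.9, 246.2, 163.2]
eef_rot: [[-0.988, -0.155, 0.012], [-0.155, 0.988, 0.003], [-0.012, 0.001, -1.0]]
contact_force: [0.2, 0.8, -1.2]
finger_gap: 53.5
shift cm [12.64 16.14  0.18] turn [ 0.   0.7 -3.8] t 23.6 q6 0.22729405168703923 gap 53.464402420291215 F [ 0.2  0.8 -1.2] p [613. 246. 163.]
```

```bash
python3 -m inch '[[1,2.5,3,0,0,0,0],[1,5,6,0,0,0,-2],[1,7.5,9.5,0,0,0,-3.8],[1,10,13,0,0,0.7,-3.8],[1,12,15.5,0,0,0.7,-3.8],[1,12.6,16.1,0,0,0.7,-3.8],[1,12.6,16.1,0,0,0.7,-3.8],[1,12.6,16.1,0,0,0.7,-3.8]]'; python3 go.py 463.1 386.1 40 192.7
```

```text
t: 24.4
position: [463.8, 385.1, 161.3]
eef_rot: [[-0.976, -0.22, -0.0], [-0.22, 0.976, -0.001], [0.0, -0.001, -1.0]]
contact_force: [-0.0, -0.8, -1.6]
finger_gap: 52.9
shift cm [ 0.04  0.12 12.13] turn [-0. -0.  0.] t 24.4 q6 0.47148258633028356 gap 52.88073776998671 F [-0.  -0.8 -1.6] p [464. 385. 161.]
```

```bash
python3 -m inch '[[1,0,0.1,3,0,0,0],[1,0,0.1,6,0,0,0],[1,0,0.1,9,0,0,0],[1,0,0.1,11,0,0,0],[1,0,0.1,12.1,0,0,0],[1,0,0.1,12.1,0,0,0]]'; python3 go.py 463.1 386.1 30 192.7
```

```text
t: 25.0
position: [463.4, 384.2, 38.6]
eef_rot: [[-0.976, -0.218, -0.002], [-0.218, 0.976, -0.003], [0.003, -0.002, -1.0]]
contact_force: [-0.4, 0.2, -1.3]
finger_gap: 53.3
shift cm [-0.01  0.2   0.86] turn [-0.1 -0.2 -0.1] t 25.0 q6 0.4726933233158168 gap 53.25991493373256 F [-0.4  0.2 -1.3] p [463. 384.  39.]
```

```bash
python3 -m inch '[[1,0,0.1,0.4,0,0,0],[1,0,0.1,0.6,0,0,0],[1,0,0.1,0.8,0,0,0],[1,0,0.1,0.9,0,0,0],[1,0,0.1,0.9,0,0,0]]'; python3 go.py 463.1 386.1 30 192.7
```

```text
t: 25.5
position: [463.7, 385.6, 30.8]
eef_rot: [[-0.976, -0.218, -0.001], [-0.218, 0.976, -0.002], [0.001, -0.002, -1.0]]
contact_force: [-1.5, -1.3, 3.6]
finger_gap: 53.4
shift cm [0.05 0.07 0.08] turn [-0.1 -0.1 -0.1] t 25.5 q6 0.4741416319079877 gap 53.38032836574434 F [-1.5 -1.3  3.6] p [464. 386.  31.]
```

```bash
python3 -m inch '[[-0.65,0,0,0,0,0,0],[-0.65,0,0,0,0,0,0],[-0.65,0,0,0,0,0,0],[-0.65,0,0,0,0,0,0],[-0.65,0,0,-2,0,0,0],[-0.65,0,0,-5,0,0,0],[-0.65,0,0,-9,0,0,0],[-0.65,0,0,-13,0,0,0],[-0.65,0,0,-18,0,0,0]]'; python3 -c "
from v import *
np.save('topA.npy',capture('top'))"; python3 -m inch '[[-0.65,0,-5,-3,0,0,0],[-0.65,0,-10,-3,0,0,0],[-0.65,0,-15,-3,0,0,0],[-0.65,0,-20,-3,0,0,0],[-0.65,0,-25,-3,0,0,0],[-0.65,0,-30,-3,0,0,0],[-0.65,0,-35,-3,0,0,0],[-0.65,0,-40,-3,0,0,0],[-0.65,0,-40,-3,0,0,0],[-0.65,0,-40,-3,0,0,0]]'; python3 -c "
from v import *
b=capture('top');a=np.load('topA.npy');np.save('topB.npy',b)
for c in H:
  for n,i in(('A',a),('B',b)): print(c,n,[q for q in blobs(mask(i,c),'top',58) if q[2]>20])
cv2.imwrite('pics/A.png',cv2.resize(a[110:270,210:430,::-1],(800,582)));cv2.imwrite('pics/B.png',cv2.resize(b[160:260,60:210,::-1],(750,500)))"
```

```text
t: 26.4
position: [462.9, 385.1, 210.9]
eef_rot: [[-0.976, -0.218, -0.003], [-0.218, 0.976, -0.004], [0.004, -0.003, -1.0]]
contact_force: [0.5, 1.5, 0.0]
finger_gap: 70.5
t: 27.45
position: [553.8, -4.0, 249.2]
eef_rot: [[-0.977, -0.215, 0.008], [-0.215, 0.977, 0.006], [-0.009, 0.004, -1.0]]
contact_force: [-0.1, 0.3, 0.2]
finger_gap: 70.6
red A [(489.1, -10.6, 130.4, 67.1, np.float32(7.1), [253.0, 213.0]), (564.6, -1.4, 56.9, 23.0, np.float32(96.6), [250.0, 179.0])]
red B []
yellow A [(461.2, -359.7, 129.9, 77.4, np.float32(166.9), [389.0, 225.0]), (533.5, -380.6, 60.5, 9.4, np.float32(76.8), [401.0, 194.0]), (707.0, 15.2, 55.9, 30.0, np.float32(4.7), [247.0, 124.0])]
yellow B [(461.1, -359.8, 129.2, 77.2, np.float32(167.2), [389.0, 225.0]), (533.6, -380.6, 60.4, 8.7, np.float32(77.5), [401.0, 194.0])]
green A [(301.4, 227.0, 43.8, 24.3, np.float32(65.1), [155.0, 283.0]), (459.8, 398.0, 30.9, 23.9, np.float32(15.0), [88.0, 218.0]), (460.5, 363.3, 130.4, 58.6, np.float32(3.4), [106.0, 222.0]), (718.0, -9.1, 31.3, 17.8, np.float32(8.9), [255.0, 119.0])]
green B [(301.9, 226.8, 43.8, 25.4, np.float32(65.1), [155.0, 283.0]), (459.8, 399.1, 29.5, 22.6, np.float32(12.6), [88.0, 217.0]), (460.4, 371.9, 123.8, 61.3, np.float32(12.4), [106.0, 222.0])]
blue A [(624.3, -212.9, 28.9, 18.6, np.float32(10.7), [335.0, 157.0]), (615.2, -187.3, 123.8, 61.0, np.float32(8.3), [320.0, 166.0]), (741.4, -6.0, 29.1, 17.6, np.float32(74.7), [254.0, 111.0])]
blue B [(624.1, -210.8, 30.1, 22.5, np.float32(4.7), [334.0, 157.0]), (615.1, -187.3, 123.7, 61.3, np.float32(8.1), [320.0, 166.0])]
```

View pics/A.png

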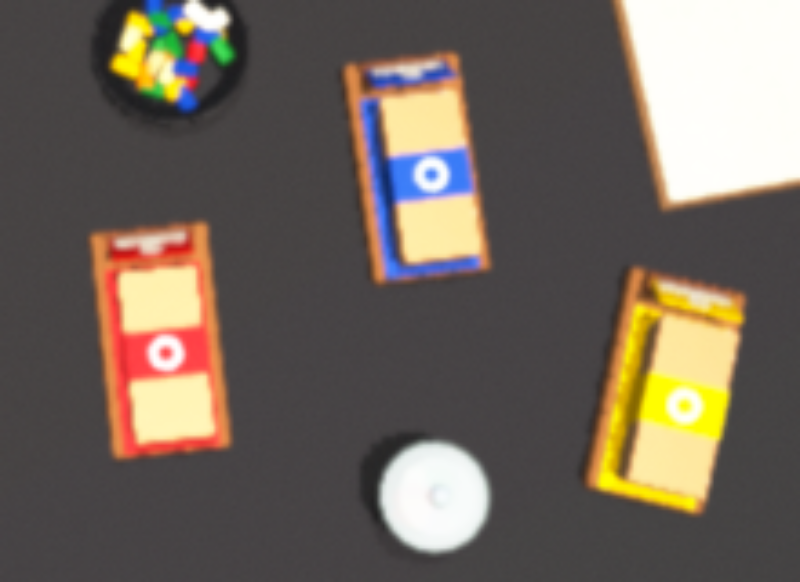

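View pics/B.png

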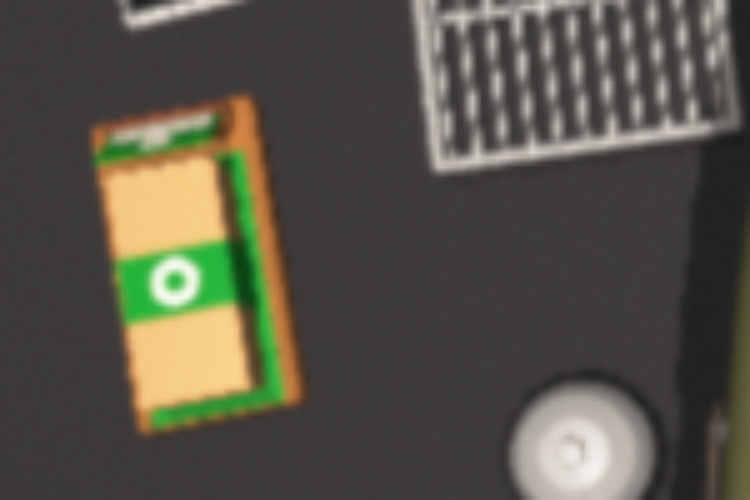

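All four boxes lie on their boards with the price cards clear. Rings: red (166,352), blue (431,175) and yellow (684,405) in A, green (174,281) in B. Jar and bell look unmoved; I'll check that with numbers.

```bash
python3 -c "
from v import *
k=220/800
A=lambda u,v:(u*k+209.6,v*k+109.6)
B=lambda u,v:(u/5+59.6,v/5+159.6)
T={'red':(493,-11.5),'blue':(624.1,-195.2),'yellow':(465.2,-368.4),'green':(463.1,386.1)}
for n,p in dict(red=A(166,352),blue=A(431,175),yellow=A(684,405),green=B(174,281)).items():
  r=ray('top',p,58)[0];print(n,r.round(1),(r-T[n]).round(1))
print('red sheet',ray('top',np.array([A(107,270),A(203,262),A(124,452),A(220,440)]),18).mean(0))
print('jar',ray('top',A(436,496),87),'bell',ray('top',B(578,450),40))
print(sense()['finger_gap'],sense()['t'])"
```

```text
red [494. -13.] [ 1.  -1.5]
blue [ 621.8 -196.2] [-2.3 -1. ]
yellow [ 464.  -369.3] [-1.2 -0.9]
green [463.3 384.9] [ 0.2 -1.2]
red sheet [495.9621455  -11.99811683]
jar [[ 398.32738031 -192.71192185]] bell [[383.84756848 184.84311175]]
70.31394530163182 27.5
```

All boxes are within about 3 mm, and the jar and bell have not moved.

```bash
python3 -c "
from cell import *
print(sign_off())"
```

```text
the job is handed in; nothing more can be done
None
```

I took the stack apart in the order blue, yellow, red, green. Each box was lowered until the wrist force showed contact with the board of its colour, then released. The job was handed in at about 27.5 s of the 109 s allowed; sign-off gives no verdict.

- **Box positions:** in the last top-camera pictures, every box's middle is within about 3 mm of its sheet middle (limit 14 mm). I set each box's yaw from the robot pose. In the pictures they lie flat and in line with the boards, but I did not measure their angles or heights.
- **Red board:** my estimates of its sheet middle differed by up to about 5 mm, because card and sheet merged in the colour mask. The red box is within 5 mm of all of them.
- **Jar and bell:** the jar's position agrees with the first picture to within 2 mm and the bell's to within 4 mm, both inside picture-reading error.
- **Arm at hand-in:** it was stopped about 250 mm above the counter with the gripper open, touching nothing.

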